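# Heft the specimen cases and pile them in the carrying tray

## Task

Three closed specimen cases stand on the microscopy bench; they look the same but their contents weigh differently, and only hefting will tell. Pile all three in the steel carrying tray so that it can be carried safely: heaviest at the bottom, lightest on top, the bottom one flat inside the tray's rim and each of the others seated down over the raised lid panel of the case below, then let go. Keep the cases lid up, do not drop them, and leave the other things on the bench where they are.

Things in the scene. Friction and masses are not known exactly. Their poses are not given: they have to be found in the camera images.
- case_1: Closed off-white rigid specimen case, latch and hinges on its short ends, lid up. 120 long (x), 60 wide (y), 50 high. Origin: centre of the underside, z up. Flat upright walls up to 46; on the lid a raised panel 100 x 40, 4 high (46 to 50). Below, a foot skirt 5 high leaves a recess 108 x 48 that drops over another case's panel with 4 play all round, either way round.
- case_2: Exactly like case_1 outside. Stacked cases: seated, the upper one lies 46 above the lower; perched on its panel, 50. The three weigh between 0.14 and 0.9 kg, differ from one another by at least 0.19 kg, and the numbers in their names say nothing of the weight, which changes from run to run. Weight central.
- case_3: Exactly like case_1 outside; same origin, axes and sizes.
- tray: Plain steel carrying tray, loose on the bench, 1.1 kg, on rubber feet. Origin: centre of its underside, on the bench; x along its length, z up. Floor 8 above the bench, 132 x 72 (x, y) inside the rim: a case lies in it lengthwise with 6 play all round. Rim 3 thick, top 17 above the bench. Bar handle loops at both x ends reach 98 from the centre, 34 high.
- reagent_bottle: Bystander: amber bottle with black cap, 62 diameter, 125 high. Origin: centre of the underside.
- dish: Bystander: clear open dish with a white resin specimen block in it, 90 diameter, 18 high. Origin: centre of the underside.
- objective: Bystander: black microscope objective standing nose up, 34 diameter, 62 high. Origin: centre of the underside.
- slide_tray: Bystander: black open tray of glass slides, 100 x 85 x 30. Origin: centre of the underside.
There are look-alikes about, which are no part of the job. Leave any blue or green look-alike of the case_1 alone.

How it is judged:
By the outcome, as a careful person would: the job done as asked, in the order asked, and still so for the second after the job is handed in, with the robot touching nothing.
It also fails if it takes over 72 s, if anything falls off the work surface, if the arm or the gripper's body presses on something with over 40 N, if the wrist force passes 120 N, or if a joint passes its speed limit or range.

## Robot

A 6-joint arm with a two-finger parallel gripper is mounted at the origin on the work surface. World frame = base frame: x ahead of the robot, y to its left, z up, the work surface at z = 0. Lengths are in m, angles in rad, forces in N, time in s.
With the tool pointing down it reaches from about 0.35 to 0.775 m from the base axis. Payload 5.5 kg.
Tool frame: the origin (TCP) lies midway between the tips of the shut fingers; the grasp point (between the pads) lies 19 mm behind it; y points along the fingers, z is the direction in which the jaws open and shut, and the axes are right-handed (so a half turn about y gives the same grasp; the last joint's range is limited). The gripper opens to 85 mm and grips with 20 to 120 N. Pads are 22 mm wide; open, the fingers measure 114 mm over their backs; the gripper's body (76 mm by 85 mm) begins 54 mm behind the grasp point. The pads swing forward as they close: fully open they stand 13 mm farther back than shut.
Start: joints at [-1.323, 0.313, 0.046, 1.304, 0, 1.431], TCP at [0.217, -0.532, 0.231] pointing down, gripper open.
Joint ranges: [-2.76, 2.76], [-0.86, 1.69], [-1.03, 1.26], [-2.2, 2.34], [-1.47, 1.5], [-3.14, 3.14]. Speed limits (rad/s): [2.57, 2.57, 3.14, 3.14, 3.14, 3.14].

## Interface

Orientations are given as [roll, pitch, yaw] about the fixed x, y, z axes, in that order (R = Rz(yaw) Ry(pitch) Rx(roll)).
In Python, from rig import manip, open_gripper, grab, planner, sensors, read_camera, get_calibration, ticket, outline_of, mark_of gives the robot as it stands. The module is installed in compiled form; this text tells all that it offers. Calls block until the motion is done:
- manip.movep(position, orientation): joint-space move of the TCP to a pose.
- manip.movel(position, ori=None, max_speed=0.15): straight line of the TCP; ori=None keeps the orientation; max_speed is the mean speed in m/s.
- manip.set_joints(angles): joint-space move.
- open_gripper() and grab(effort=None): open the fingers fully, or close them until they stop; effort is the grip in N (None keeps the last).
- manip.pause(seconds).
- planner.inverse_kinematics(position, orientation): joint angles nearest the present ones, or None.
- sensors.sense(): the state.
- read_camera(name): name is "side" or "top" or "wrist"; returns the picture (420x560x3 uint8, blue, green, red); there is no depth.
- get_calibration(name): a dict with "mtx" (3x3 intrinsics, pixels), "dist" ([k1, k2, p1, p2, k3] as OpenCV has them; the pictures are not rectified), "xyz" and "attitude" of the camera in the world. Camera axes: x right, y up, looking along -z (the intrinsics and any distortion apply to the point x, -y, -z); pixel columns grow to the right and rows downward; lengths in m; the calibration is good to about 2 mm. A picture is of the moment at which its call begins: read the wrist's pose just before it. get_calibration takes no time and is no camera call; for the wrist camera it gives the pose at the moment of the call.
A pose or a line that the arm cannot do raises manip.PlanningError and nothing moves.
- ticket.job_done(): hands the job in, once; it reports no verdict.
Trained networks look in the newest picture that a camera, given by its name, has taken for a name from the list of things; names that differ only in an ending like _2 or _b are one class to them, and where a whole thing is asked for, a point or a joint stands for the part that bears it (a point fixed in the world has none). Each returns a list of dicts, best first, with "conf" (0 to 1); they miss things now and then, are a little off and sometimes report something else, mostly with a low value. They report only what shows in the picture. A call takes as long as a camera call. They do not tell look-alikes from the thing itself.
- outline_of(camera, name): "pixels" (420x560 bool, what is visible of it) and "centre" ([column, row] in pixels, amid what is visible of it).
- mark_of(camera, name): "centre" ([column, row] in pixels: a listed point, or the origin of a listed thing).
The state is a dict: "time_s": time; "joints": joint angles; "joint_vel": joint speeds; "joint_efforts": joint torques, N m; "tcp_pos": TCP position; "tool_rot": TCP orientation; "ft_force": force on the tool from outside, world axes, zero at the start; "torque": the same for the moment, N m; "opening": finger opening in m.
Only numpy, scipy, OpenCV 4.12 (cv2) and the standard library are available. Lean on these libraries where they do the work, as an engineer would, in place of code of your own. Each camera call takes 0.05 s, during which the arm holds its last target.

## Working session

There is one attempt and no reset: what is moved stays moved. The work goes in short steps, each a Python script; the robot and the scene stay as the last script left them, time stands still between calls to the robot, and variables do not carry over. Pictures are saved under pics/ and viewed, and the job is handed in when it is done.

```bash
mkdir -p pics; ls; python3 - <<'E'
from rig import *
import cv2,numpy as np
s=sensors.sense();print(s)
for c in ["top","side","wrist"]:
    im=read_camera(c);cv2.imwrite(f"pics/{c}0.png",im);print(c,get_calibration(c))
    for n in ["case_1","tray","reagent_bottle","dish","objective","slide_tray"]:
        if c=="wrist" and n!="case_1":continue
        print(n,[(np.round(d["centre"],1),round(d["conf"],2)) for d in mark_of(c,n)])
E
```

```text
pics
{'time_s': 0.0, 'joints': array([-1.32259350e+00,  3.14006376e-01,  4.49789485e-02,  1.30359828e+00,
        4.32241650e-06,  1.43118225e+00]), 'joint_vel': array([ 0.00045076,  0.0001801 ,  0.00012444, -0.00109623, -0.00015924,
        0.00099022]), 'joint_efforts': array([ 5.68729627e-05, -4.80628502e+01,  2.98534298e+01,  1.93711667e-02,
       -1.79049894e-04, -5.11344098e-06]), 'tcp_pos': array([ 0.21730505, -0.53180554,  0.23040546]), 'tool_rot': array([-1.57260731e+00,  2.58858697e-04, -2.75377599e+00]), 'ft_force': array([ 0.2153278 ,  0.23126344, -0.54799771]), 'torque': array([-0.02786879,  0.01310215, -0.00676292]), 'opening': 0.08554350906022766}
top {'mtx': array([[541.30814159,   0.        , 283.99060214],
       [  0.        , 541.30814159, 204.90467381],
       [  0.        ,   0.        ,   1.        ]]), 'dist': array([-0.03261968,  0.        ,  0.        ,  0.        ,  0.        ]), 'xyz': array([0.33067898, 0.10331292, 1.30971204]), 'attitude': array([ 0.18372171, -0.00328279, -1.55180151])}
case_1 [(array([443. , 204.4]), 0.97), (array([203.1, 225.6]), 0.9)
[... 743 characters left out ...]
5, 383.3]), 0.93), (array([287.9, 239.9]), 0.74), (array([247.5, 192.2]), 0.67), (array([177.8, 192.2]), 0.56)]
tray [(array([288.4, 292.4]), 0.89)]
reagent_bottle [(array([226. , 160.1]), 0.79)]
dish [(array([400.2, 247.7]), 0.96)]
objective [(array([424. , 297.6]), 0.95)]
slide_tray [(array([350.1, 197.6]), 0.67)]
wrist {'mtx': array([[336.05423854,   0.        , 279.91539773],
       [  0.        , 336.05423854, 206.43500208],
       [  0.        ,   0.        ,   1.        ]]), 'dist': array([0.02037281, 0.        , 0.        , 0.        , 0.        ]), 'xyz': array([ 0.29232386, -0.5013467 ,  0.37311036]), 'attitude': array([-3.20627786e-01,  9.61551459e-04, -1.18244295e+00])}
case_1 []
```

View pics/top0.png

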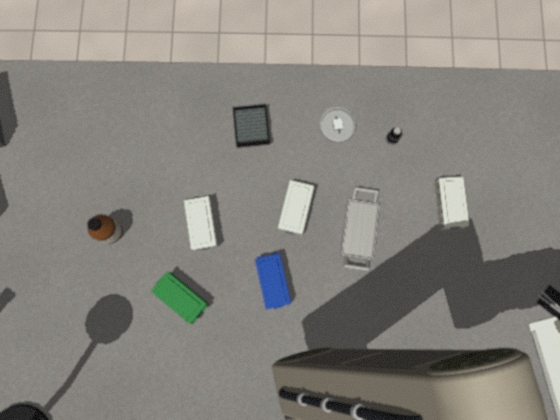

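View pics/side0.png

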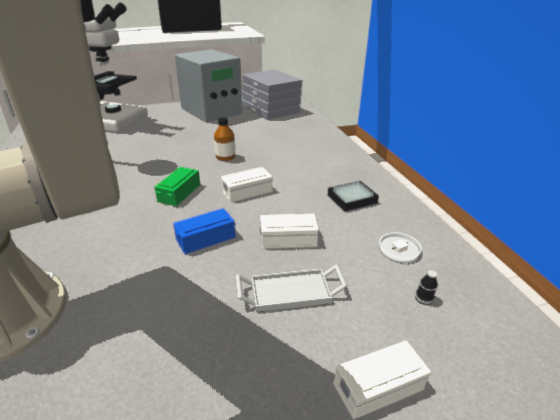

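The top view shows white cases at about (200,222), (296,207) and (453,201), and the tray at (361,229). The blue (273,281) and green (179,298) cases are decoys. Next I'll fit poses by matching silhouettes.

```bash
cat > h.py <<'E'
from rig import *
import cv2,numpy as np
from scipy.spatial.transform import Rotation as Ro
from scipy.optimize import minimize
def proj(P,cal):
    R=Ro.from_euler('xyz',cal['attitude']).as_matrix()
    c=(np.asarray(P,float)-cal['xyz'])@R
    return cv2.projectPoints((c*[1,-1,-1]).reshape(-1,1,3),np.zeros(3),np.zeros(3),cal['mtx'],cal['dist'])[0].reshape(-1,2)
def ray(px,cal,z):
    u=cv2.undistortPoints(np.array([[px]],float),cal['mtx'],cal['dist'])[0,0]
    d=Ro.from_euler('xyz',cal['attitude']).apply([u[0],-u[1],-1.]); return cal['xyz']+d*(z-cal['xyz'][2])/d[2]
def box(L,W,z0,z1):return [(a*L/2,b*W/2,z) for a in(-1,1) for b in(-1,1) for z in(z0,z1)]
CASE=np.array(box(.12,.06,0,.046)+box(.1,.04,.046,.05))
TRAY=np.array(box(.138,.078,0,.017))
def put(M,p,z=0):
    c,s=np.cos(p[2]),np.sin(p[2]);return M@np.array([[c,s,0],[-s,c,0],[0,0,1]])+[p[0],p[1],z]
def sil(M,p,cal,z=0,S=4):
    q=proj(put(M,p,z),cal);h=cv2.convexHull(q.astype(np.float32))
    m=np.zeros((420*S,560*S),np.uint8)
    cv2.fillConvexPoly(m,np.round((h+.5)*S-.5).astype(np.int32),1)
    return cv2.resize(m.astype(np.float32),(560,420),interpolation=cv2.INTER_AREA)
def fit(M,p0,obs,z=0,d=.02):
    def f(p):
        e=0
        for m,cal in obs:
            s=sil(M,p,cal,z);e+=1-np.minimum(s,m).sum()/np.maximum(s,m).sum()
        return e/len(obs)
    best=None
    for dy in(0,.3,-.3):
        S=np.array([p0]*4,float);S[:,2]+=dy
        S[1,0]+=d;S[2,1]+=d;S[3,2]+=.2
        r=minimize(f,S[0],method='Nelder-Mead',options=dict(initial_simplex=S,xatol=1e-4,fatol=1e-4,maxiter=120))
        if best is None or r.fun<best.fun:best=r
    return best
E
python3 - <<'E'
from h import *
im={};O={};cal={}
for c in("top","side"):
    im[c]=read_camera(c);cal[c]=get_calibration(c)
    O[c]=[o for o in outline_of(c,"case_1") if o["conf"]>.3];
    for o in O[c]:
        m=o["pixels"];print(c,np.round(o["centre"]),round(o["conf"],2),m.sum(),np.median(im[c][m],0))
    O[c+"t"]=outline_of(c,"tray")
np.save
import pickle;pickle.dump((im,O,cal),open("o.pkl","wb"))
for c in("top","side"):
    v=im[c].copy()
    for o in O[c]+O[c+"t"][:1]:
        v[(o["pixels"].astype(np.uint8)-cv2.erode(o["pixels"].astype(np.uint8),np.ones((3,3))))>0]=(0,0,255)
    cv2.imwrite(f"pics/m_{c}.png",v)
print(sensors.sense()["time_s"])
E
```

```text
top [181. 298.] 0.84 1526 [ 75. 139.  60.]
top [204. 225.] 0.83 1439 [206. 218. 214.]
top [273. 281.] 0.82 1293 [169.  86.  48.]
top [295. 206.] 0.69 1367 [206. 217. 214.]
top [448. 203.] 0.65 1552 [200. 214. 210.]
side [379. 376.] 0.79 4600 [241.  245.  245.5]
side [249. 184.] 0.76 1256 [151.5 161.5 165. ]
side [177. 187.] 0.65 1291 [ 59. 115.  27.]
side [291. 230.] 0.58 1836 [189.5 203.  206.5]
side [203. 229.] 0.56 1956 [167.5  85.   33. ]
1.1
```

```bash
python3 - <<'E'
from h import *
import pickle;im,O,cal=pickle.load(open("o.pkl","rb"))
def near(c,px): return min(O[c],key=lambda o:np.hypot(*(np.array(o["centre"])-px)))["pixels"].astype(np.float32)
v={c:im[c].copy() for c in im}
for n,t,s in(("A",(204,225),(249,184)),("B",(295,206),(291,230)),("C",(448,203),(379,376)),("T",0,0)):
    if n=="T": mt,ms=[O[c+"t"][0]["pixels"].astype(np.float32) for c in("top","side")];M=TRAY;t=O["topt"][0]["centre"]
    else: mt,ms=near("top",t),near("side",s);M=CASE
    # remove thin handles
    p0=[*ray(t,cal["top"],.025)[:2],0]
    ys,xs=np.nonzero(mt);w=np.array([ray(q,cal["top"],.025)[:2] for q in np.c_[xs,ys][::5]]);w=w-w.mean(0)
    e=np.linalg.eigh(w.T@w)[1][:,1];p0[2]=np.arctan2(e[1],e[0])
    if n=="T":
        k=np.ones((9,9),np.uint8);mt=cv2.morphologyEx(mt,cv2.MORPH_OPEN,k);ms=cv2.morphologyEx(ms,cv2.MORPH_OPEN,k)
    for nm,ob in(("both",[(mt,cal["top"]),(ms,cal["side"])]),("top",[(mt,cal["top"])]),("side",[(ms,cal["side"])])):
        r=fit(M,p0,ob);print(n,nm,np.round(r.x,4),round(r.fun,3))
        if nm=="both":
            for c in v:
                h=cv2.convexHull(proj(put(M,r.x),cal[c]).astype(np.float32))
                cv2.polylines(v[c],[np.round(h*16).astype(np.int32)],True,(0,0,255),1,cv2.LINE_AA,4)
                if n!="T":cv2.polylines(v[c],[np.round(proj(put(np.array([(.05,.02,.05),(-.05,.02,.05),(-.05,-.02,.05),(.05,-.02,.05)]),r.x),cal[c])*16).astype(np.int32)],True,(255,0,255),1,cv2.LINE_AA,4)
for c in v: cv2.imwrite(f"pics/f_{c}.png",v[c])
cv2.imwrite("pics/f_topz.png",cv2.resize(v["top"][90:290,170:490],None,fx=2.5,fy=2.5,interpolation=cv2.INTER_CUBIC))
E
```

```text
A both [ 0.5225  0.302  -2.9458] 0.05
A top [ 0.5209  0.3016 -2.9519] 0.037
A side [ 0.5234  0.3035 -2.881 ] 0.046
B both [0.5637 0.0773 2.9135] 0.052
B top [0.5638 0.077  2.909 ] 0.038
B side [0.5655 0.0792 2.927 ] 0.044
C both [ 0.5837 -0.3008 -3.0542] 0.046
C top [ 0.5832 -0.3016 -3.0614] 0.036
C side [ 0.5844 -0.2991 -3.0528] 0.036
T both [ 0.5174 -0.0794  3.0089] 0.058
T top [ 0.516  -0.0803  3.0213] 0.032
T side [ 0.519  -0.0772  3.0073] 0.042
```

View pics/f_topz.png

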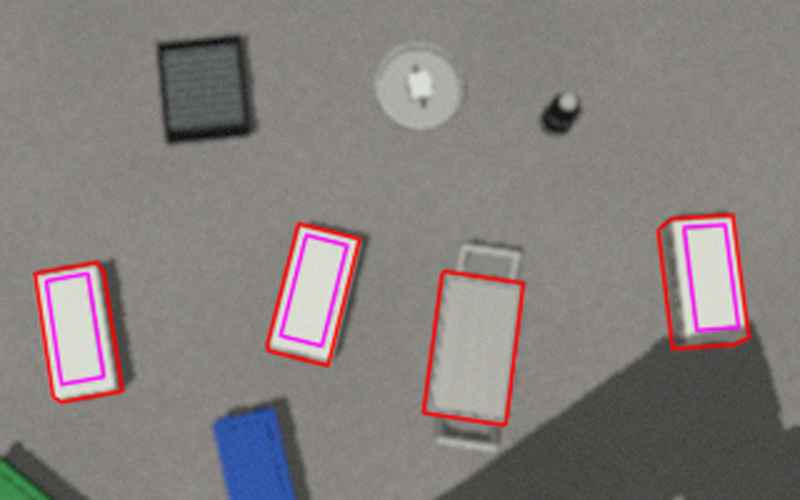

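View pics/f_side.png

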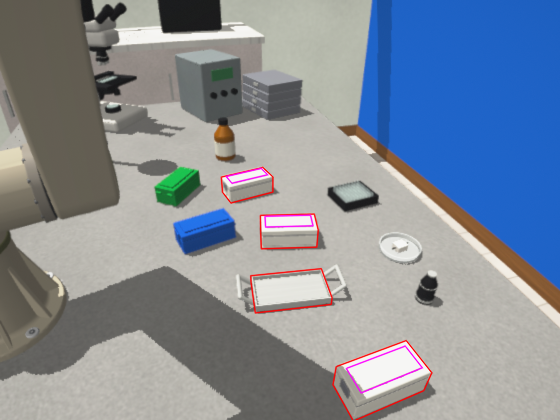

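The fits agree across both cameras to within 2–3 mm. Next I'll hover over case C, check it with the wrist camera, then grasp and heft it.

```bash
cat >> h.py <<'E'
P=dict(A=[.5225,.302,.196],B=[.5637,.0773,-.228],C=[.5837,-.3008,.087],T=[.5174,-.0794,-.133])
def ori(y):return [-np.pi/2,0,y]
def fz(t=.3):
    v=[]
    for _ in range(6): manip.pause(t/6);v.append(sensors.sense()["ft_force"])
    return np.mean(v,0)
def T():return round(sensors.sense()["time_s"],2)
E
python3 - <<'E'
from h import *
p=P["C"]
manip.movep([p[0],p[1],.15],ori(p[2]));print(T(),sensors.sense()["tcp_pos"])
cal=get_calibration("wrist");im=read_camera("wrist")
q=proj(put(CASE[-8:],p),cal);h=cv2.convexHull(proj(put(CASE,p),cal).astype(np.float32))
cv2.polylines(im,[h.astype(np.int32)],True,(0,0,255));cv2.imwrite("pics/w1.png",im)
np.save("bias.npy",fz());print(np.load("bias.npy"),T())
E
```

```text
2.93 [ 0.58344131 -0.30136951  0.15017419]
[ 0.25572907 -0.1908287  -0.41068884] 3.28
```

View pics/w1.png

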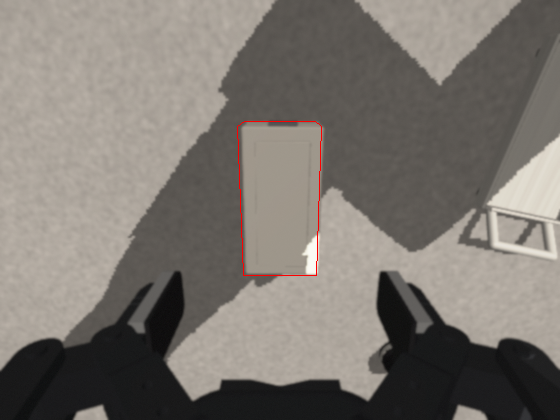

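The wrist view shows case C with its lid spanning (240–320, 122–275), and the projected model lies right on it. Grasping and hefting now.

```bash
cat >> h.py <<'E'
GZ=.008
def pick(p,z0=0,lift=.08):
    manip.movel([p[0],p[1],z0+GZ],ori(p[2]),.15)
    f0=fz(.1);grab(60);s=sensors.sense();print("open",s["opening"],s["ft_force"]-f0)
    manip.movel([p[0],p[1],z0+GZ+lift],ori(p[2]),.12)
def heft():
    manip.pause(.15);f=fz(.3)-np.load("bias.npy");print("heft",np.round(f,2),"kg",round(-f[2]/9.81,3),sensors.sense()["opening"],T())
E
python3 - <<'E'
from h import *
pick(P["C"]);heft()
cv2.imwrite("pics/w2.png",read_camera("wrist"))
E
```

```text
open 0.058832725637826044 [-0.28419715  1.15978173  5.53858607]
heft [-0.51  0.23 -7.58] kg 0.773 0.05909529053083896 6.11
```

View pics/w2.png

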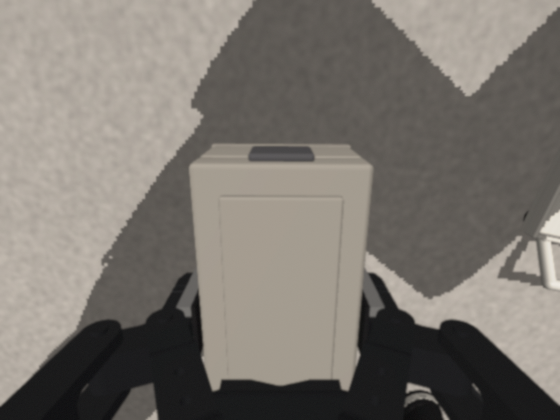

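Case C weighs 0.773 kg. With a 0.9 kg maximum and gaps of at least 0.19 kg, it has to be the heaviest. The panel's near edge is at row ~196 and the lid edge at row ~166, so I'll compute the in-hand offset from those.

```bash
cat >> h.py <<'E'
def inhand(px_edge_row,col,dz,half,z0):
    cal=get_calibration("wrist");s=sensors.sense();y=s["tool_rot"][2]
    w=ray((col,px_edge_row),cal,z0+dz)-s["tcp_pos"];c,sn=np.cos(y),np.sin(y)
    return np.array([c*w[0]+sn*w[1]+half,-sn*w[0]+c*w[1]])
E
python3 - <<'E'
from h import *
s=sensors.sense();print(s["tcp_pos"],s["tool_rot"])
z0=s["tcp_pos"][2]-GZ
print(inhand(196,280,.05,.05,z0),inhand(166,281,.046,.06,z0))
# tray check visible with current geometry: see f_top overlay only
v=read_camera("top");cv2.imwrite("pics/t2.png",v)
E
```

```text
[ 0.58367044 -0.30078133  0.08787564] [-1.57071759e+00  1.50213064e-04  8.69894131e-02]
[-0.00127279  0.0005218 ] [0.00013405 0.00083421]
```

View pics/t2.png

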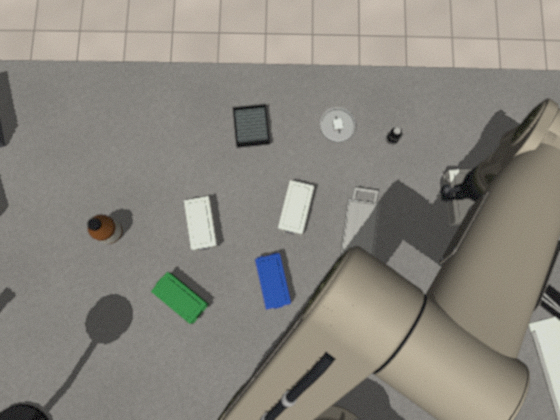

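```bash
python3 - <<'E'
from h import *
p=P["T"]
manip.movep([p[0],p[1],.1],ori(p[2]))
manip.movel([p[0],p[1],.025+GZ],ori(p[2]),.15)
cal=get_calibration("wrist");im=read_camera("wrist");print(T(),sensors.sense()["tcp_pos"])
for M,z,cl in((np.array([(.066,.036,.017),(-.066,.036,.017),(-.066,-.036,.017),(.066,-.036,.017)]),0,(0,0,255)),(np.array([(.05,.02,.05),(-.05,.02,.05),(-.05,-.02,.05),(.05,-.02,.05)]),.025,(255,0,255)),(np.array([(.06,.03,0),(-.06,.03,0),(-.06,-.03,0),(.06,-.03,0)]),.025,(0,200,0))):
    cv2.polylines(im,[np.round(proj(put(M,p,z),cal)*16).astype(np.int32)],True,cl,1,cv2.LINE_AA,4)
cv2.imwrite("pics/w3.png",im)
im=read_camera("side");cv2.imwrite("pics/s3.png",cv2.resize(im[180:380,160:440],None,fx=2.8,fy=2.8))
E
```

```text
7.78 [ 0.51860262 -0.08025175  0.03387336]
```

View pics/w3.png

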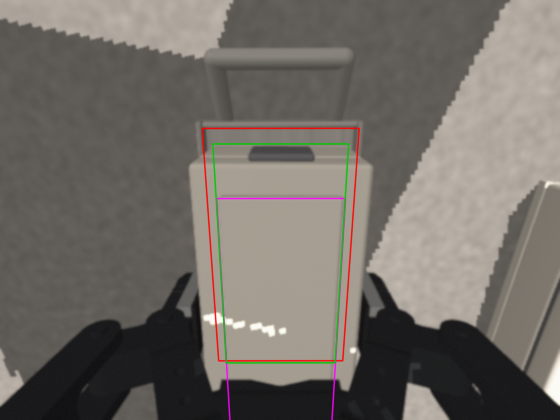

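View pics/s3.png

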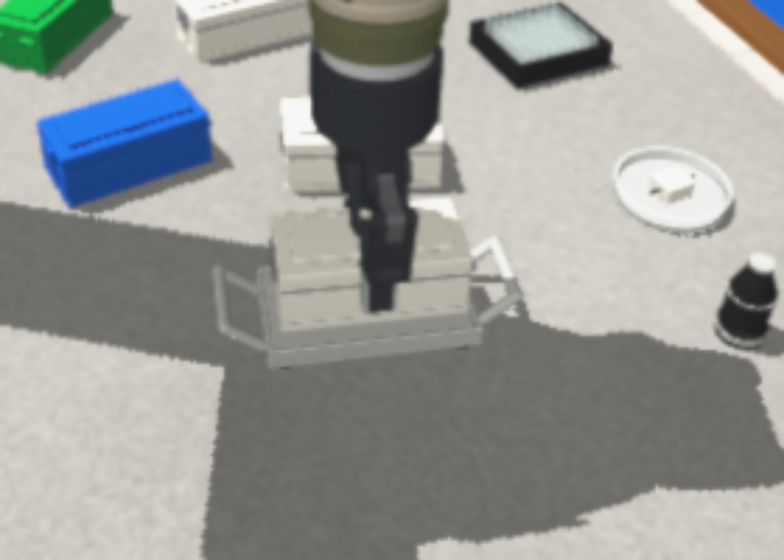

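```bash
python3 - <<'E'
from h import *
im=read_camera("wrist");cv2.imwrite("pics/w3z.png",cv2.resize(im[30:180,180:380],None,fx=4,fy=4,interpolation=cv2.INTER_CUBIC))
cal=get_calibration("wrist");p=P["T"]
print(proj(put(np.array([(-.069,.039,.017),(-.069,-.039,.017),(-.066,.036,.017),(-.066,-.036,.017)]),p),cal))
E
```

```text
[[365.03891239 119.01315007]
 [194.50025758 118.98118289]
 [357.9663726  125.76319189]
 [201.57489518 125.73522405]]
```

View pics/w3z.png

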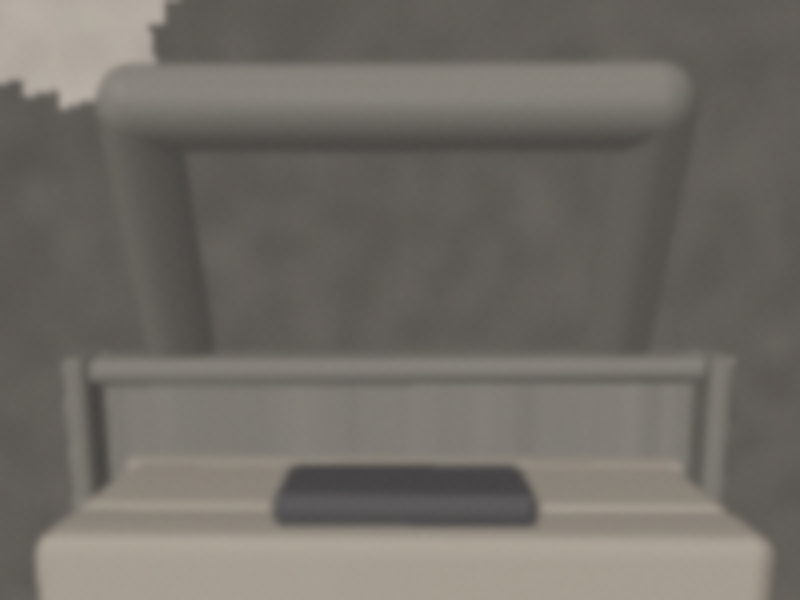

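With the arm settled, the rim's outer corners are at columns 195.8 and 363.8, row 118.8. Prediction was 194.5 and 365.0, row 119.0, so it's centred. Lowering now.

```bash
cat >> h.py <<'E'
def place(p,z0,up=.09,top=None):
    """lower with contact watch; z0 = base height"""
    f0=fz(.1);z=z0+.004
    manip.movel([p[0],p[1],z+GZ],ori(p[2]),.05)
    while z>z0-.0015:
        f=fz(.06)-f0;print("z",round(z-z0,4),"df",np.round(f,1),round(sensors.sense()["tcp_pos"][2]-GZ-z0,4))
        if f[2]>3: break
        z-=.001;manip.movel([p[0],p[1],z+GZ],ori(p[2]),.03)
    return z
def rel(p,zt):
    open_gripper();print("rel",sensors.sense()["opening"],T())
    s=sensors.sense()["tcp_pos"]
    manip.movel([s[0],s[1],zt],ori(p[2]),.2)
E
python3 - <<'E'
from h import *
p=P["T"]
place(p,.008)
im=read_camera("wrist");cv2.imwrite("pics/w4.png",im)
print(T())
E
```

```text
z 0.004 df [ 0.   0.2 -0. ] 0.0037
z 0.003 df [-0.   0.2 -0. ] 0.0031
z 0.002 df [ 0.2  0.5 -0. ] 0.002
z 0.001 df [0.6 0.2 0.5] 0.0011
z -0.0 df [-4.5  0.9 14.1] 0.001
9.69
```

View pics/w4.png

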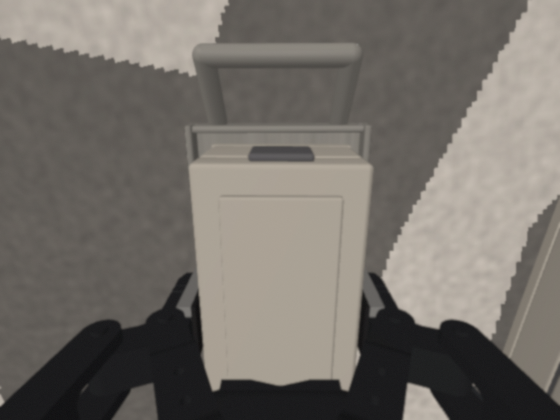

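Case C touched down at floor height, inside the rim. The rim's corners at columns 187 and 370 are clear of the case. Releasing it and hefting B.

```bash
python3 - <<'E'
from h import *
rel(P["T"],.15)
cal=get_calibration("wrist");im=read_camera("wrist")
for M,z in((CASE[-8:],.008),(CASE[:8],.008)):
    cv2.polylines(im,[np.round(proj(put(M[[1,3,7,5]],P["T"],z),cal)*16).astype(np.int32)],True,(0,0,255),1,cv2.LINE_AA,4)
cv2.imwrite("pics/w5.png",im)
p=P["B"];manip.movep([p[0],p[1],.12],ori(p[2]));manip.pause(.2)
cal=get_calibration("wrist");im=read_camera("wrist")
for M,z in((CASE[-8:],0),(CASE[:8],0)):
    cv2.polylines(im,[np.round(proj(put(M[[1,3,7,5]],p,z),cal)*16).astype(np.int32)],True,(0,0,255),1,cv2.LINE_AA,4)
cv2.imwrite("pics/w6.png",im)
np.save("bias.npy",fz());print(np.load("bias.npy"),T())
E
python3 -c "
import cv2,numpy as np
cv2.imwrite('pics/w56.png',cv2.resize(np.hstack([cv2.imread('pics/w5.png'),cv2.imread('pics/w6.png')])[:,:,:],(800,300)))"
```

```text
rel 0.08566892036769151 10.07
[0.11799446 0.12957676 0.24025725] 12.19
```

View pics/w5.png

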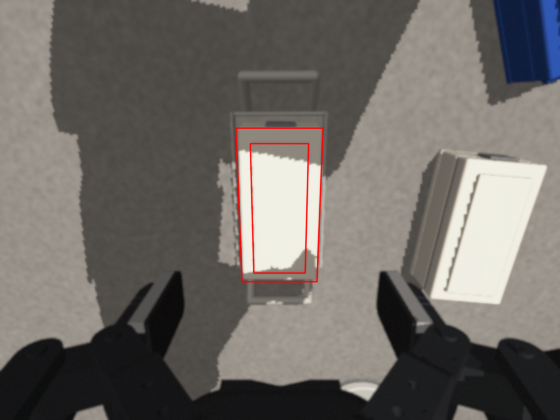

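View pics/w6.png

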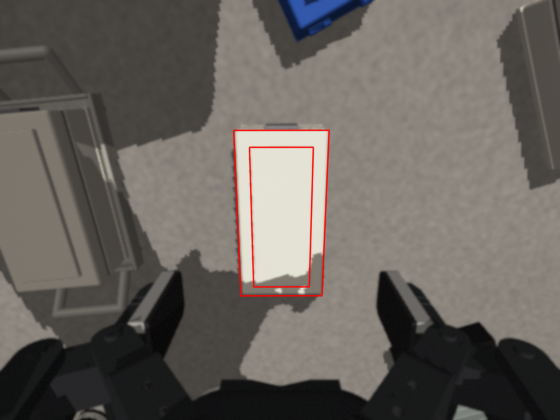

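C lies in the tray under its outline, and the projected model matches B at (234–328, 130–296). Now I'll heft B.

```bash
python3 - <<'E'
from h import *
pick(P["B"]);heft()
cv2.imwrite("pics/w7.png",read_camera("wrist"))
E
```

```text
open 0.05928382605879829 [-1.06465335 -1.12959943  4.6820002 ]
heft [-0.21  0.23 -1.86] kg 0.19 0.05940592899172075 14.82
```

View pics/w7.png

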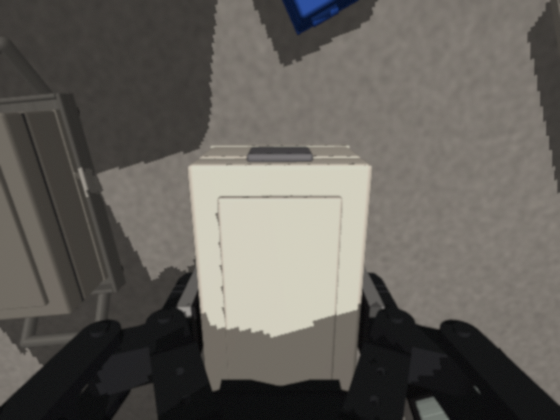

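B weighs 0.19 kg. A lighter one would have to be near 0 kg, so B is the lightest and goes on top. I'll set it back down and fetch A.

```bash
python3 - <<'E'
from h import *
p=P["B"];place(p,0.0);rel(p,.13)
p=P["A"];manip.movep([p[0],p[1],.12],ori(p[2]));manip.pause(.25)
cal=get_calibration("wrist");im=read_camera("wrist")
for M,z in((CASE[-8:],0),(CASE[:8],0)):
    cv2.polylines(im,[np.round(proj(put(M[[1,3,7,5]],p,z),cal)*16).astype(np.int32)],True,(0,0,255),1,cv2.LINE_AA,4)
cv2.imwrite("pics/w8.png",im)
np.save("bias.npy",fz());print(np.load("bias.npy"),T())
E
```

```text
z 0.004 df [ 0.3 -0.3  0.1] 0.0044
z 0.003 df [ 0.1 -0.1  0. ] 0.003
z 0.002 df [ 0.1  0.1 -0.4] 0.002
z 0.001 df [0.2 0.3 0.6] 0.0011
z 0.0 df [-2.2 -0.7  8.1] 0.001
rel 0.08569942296455726 18.27
[ 0.01904601 -0.17033443 -0.01864299] 20.53
```

View pics/w8.png

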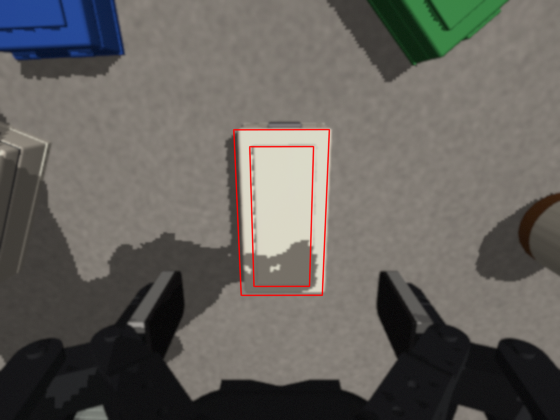

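A sits about 2 px right of the model, so I'll make a small correction and heft it.

```bash
python3 - <<'E'
from h import *
pick([.5217,.3028,.188]);heft()
cv2.imwrite("pics/w9.png",read_camera("wrist"))
E
```

```text
open 0.059297091495172385 [-0.79129236  1.18536342  4.9812345 ]
heft [ 0.1  -0.16 -4.46] kg 0.455 0.05927819828042684 23.16
```

View pics/w9.png

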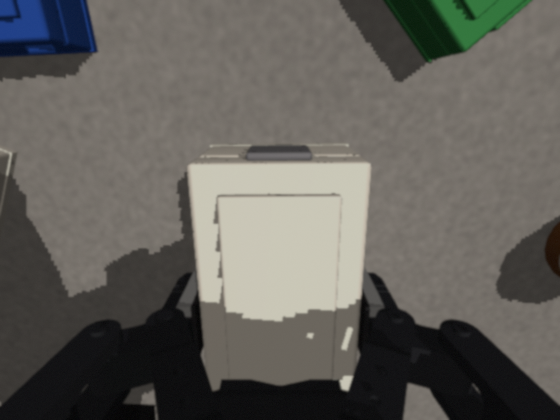

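A weighs 0.455 kg, so it goes in the middle. Its panel edge at row 195 matches C's in-hand position. Moving it over the tray.

```bash
python3 - <<'E'
from h import *
p=P["T"];s=sensors.sense()["tcp_pos"]
manip.movel([s[0],s[1],.13],ori(.188),.2)
manip.movep([p[0],p[1],.13],ori(p[2]))
manip.movel([p[0],p[1],.064+GZ],ori(p[2]),.15);manip.pause(.25)
cal=get_calibration("wrist");im=read_camera("wrist");print(T(),sensors.sense()["tcp_pos"]-[p[0],p[1],.064+GZ])
cv2.imwrite("pics/w10.png",cv2.resize(im[80:230,180:380],None,fx=4,fy=4,interpolation=cv2.INTER_CUBIC))
print(proj(put(np.array([(-.069,.039,.017),(-.069,-.039,.017),(-.06,.03,.054),(-.06,-.03,.054)]),p),cal))
im=read_camera("side");cv2.imwrite("pics/s10.png",cv2.resize(im[180:380,160:440],None,fx=2.8,fy=2.8,interpolation=cv2.INTER_CUBIC))
E
```

```text
25.82 [ 0.00074835 -0.00017793  0.00096758]
[[347.82652424 115.25416925]
 [210.38597505 115.1486066 ]
 [342.50919527 139.68827561]
 [215.43043729 139.59762175]]
```

View pics/w10.png

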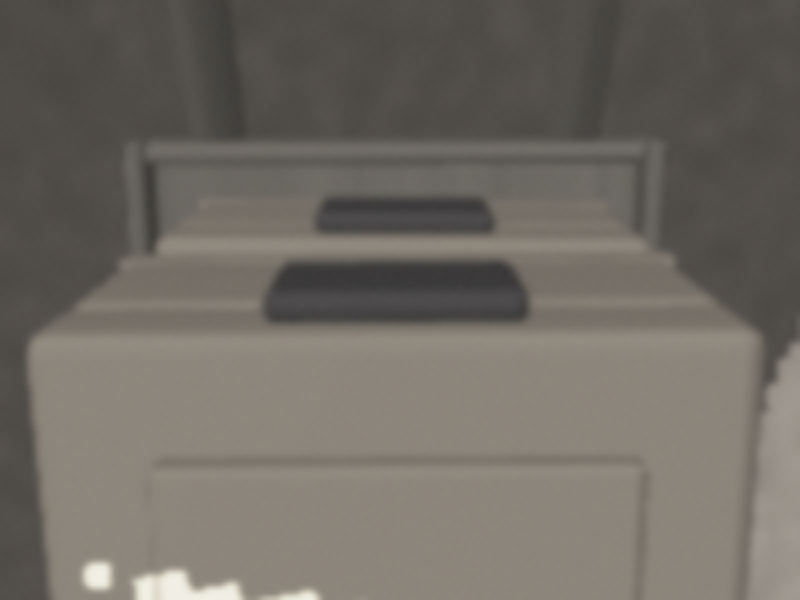

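View pics/s10.png

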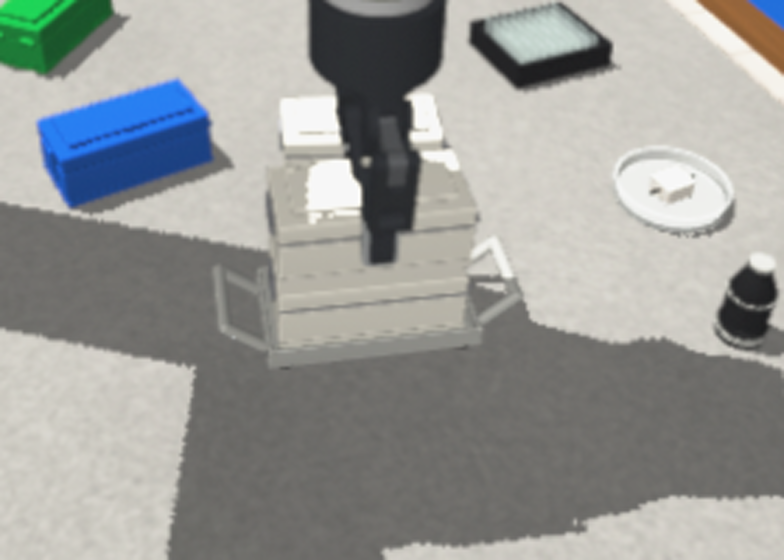

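The lower case's latch is centred at column 281.3 and the held one's at 278.8. At about 2 px/mm that's a +1 mm offset in y, so I'll correct it and lower.

```bash
python3 - <<'E'
from h import *
p=P["T"];q=[p[0]+.0003,p[1]+.0009,p[2]]
place(q,.054);print(T())
im=read_camera("side");cv2.imwrite("pics/s11.png",cv2.resize(im[180:380,160:440],None,fx=2.8,fy=2.8,interpolation=cv2.INTER_CUBIC))
E
```

```text
z 0.004 df [-0.2  0.1  0.2] 0.0036
z 0.003 df [0.1 0.4 0.2] 0.003
z 0.002 df [-0.2  0.2  0. ] 0.002
z 0.001 df [ 0.2 -0.2  1.4] 0.0011
z -0.0 df [-2.9  0.7  9.3] 0.0011
27.5
```

View pics/s11.png

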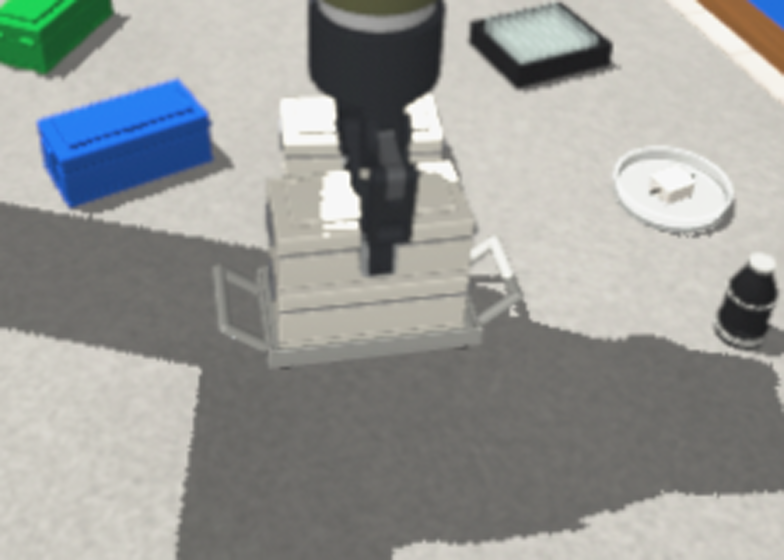

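A made contact at exactly the seated height of 46 mm above C; perched would have been 4 mm higher. Releasing it and fetching B.

```bash
python3 - <<'E'
from h import *
rel(P["T"],.19)
p=P["B"];manip.movep([p[0],p[1],.12],ori(p[2]));manip.pause(.1)
np.save("bias.npy",fz(.2))
pick(p);heft()
manip.movel([p[0],p[1],.18],ori(p[2]),.2)
p=P["T"]
manip.movep([p[0],p[1],.18],ori(p[2]))
manip.movel([p[0],p[1],.110+GZ],ori(p[2]),.15);manip.pause(.25)
cal=get_calibration("wrist");im=read_camera("wrist");print(T(),sensors.sense()["tcp_pos"]-[p[0],p[1],.110+GZ])
cv2.imwrite("pics/w12.png",cv2.resize(im[80:230,180:380],None,fx=4,fy=4,interpolation=cv2.INTER_CUBIC))
im=read_camera("side");cv2.imwrite("pics/s12.png",cv2.resize(im[180:380,160:440],None,fx=2.8,fy=2.8,interpolation=cv2.INTER_CUBIC))
E
```

```text
rel 0.085242410541323 27.93
open 0.058752302629891485 [-0.72200981 -0.33447478  5.57246507]
heft [-0.11 -0.14 -1.66] kg 0.169 0.05920811277272066 32.39
34.56 [ 0.00067014 -0.00014839  0.00093494]
```

View pics/w12.png

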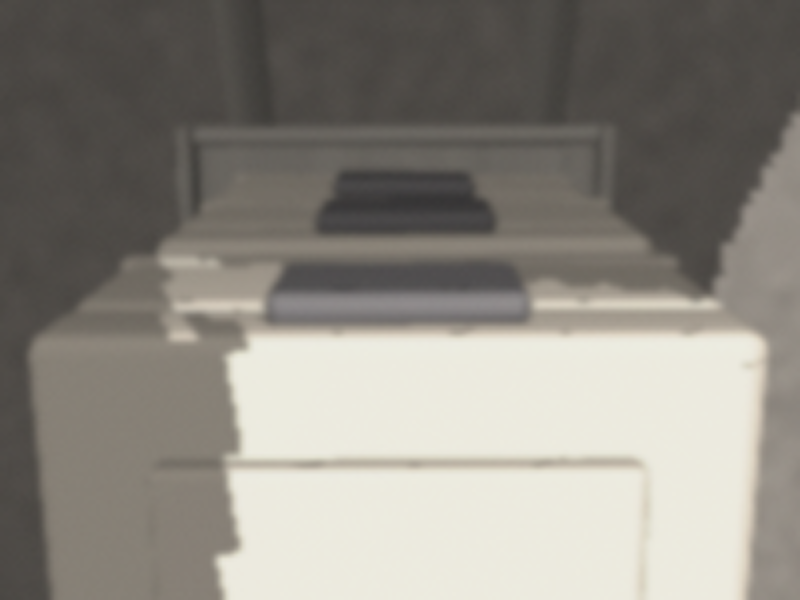

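View pics/s12.png

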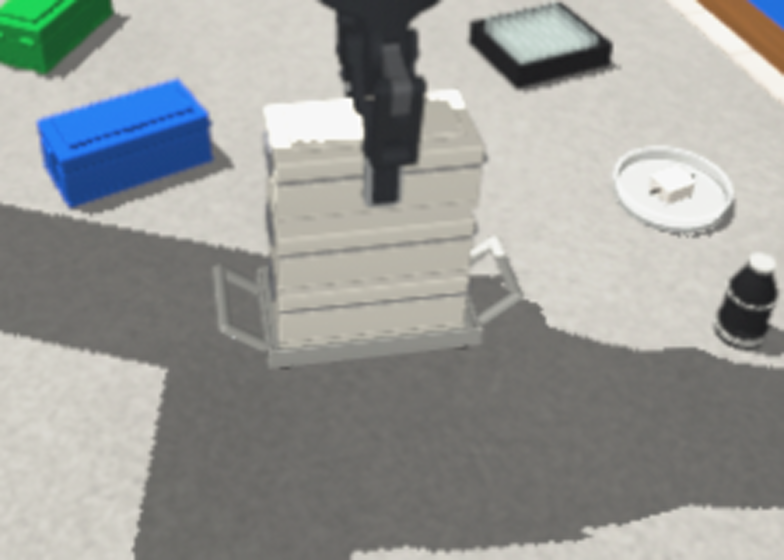

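The same view as before: the lower latch is centred at 405 and the held one at 398, about 1 mm apart. I'll apply the same small correction and lower B.

```bash
python3 - <<'E'
from h import *
p=P["T"];q=[p[0]+.0003,p[1]+.0009,p[2]]
z=place(q,.100);print(T())
if z<=.1011:
    rel(p,.26)
    s=sensors.sense()["joints"];manip.set_joints([s[0]-.7,*s[1:]]);manip.pause(.3)
else: print("NOT SEATED")
for c in("side","top"):
    cv2.imwrite(f"pics/{c}13.png",read_camera(c))
im=cv2.imread("pics/side13.png");cv2.imwrite("pics/s13.png",cv2.resize(im[180:380,160:440],None,fx=2.8,fy=2.8,interpolation=cv2.INTER_CUBIC))
print(T())
E
```

```text
z 0.004 df [-0.2 -0.   0.2] 0.0036
z 0.003 df [-0.2  0.1  0.3] 0.003
z 0.002 df [ 0.  -0.2  0.3] 0.002
z 0.001 df [0.4 0.3 0.8] 0.0011
z 0.0 df [-2.6  0.4  7.7] 0.001
36.23
rel 0.08554831794320517 36.62
39.27
```

View pics/s13.png

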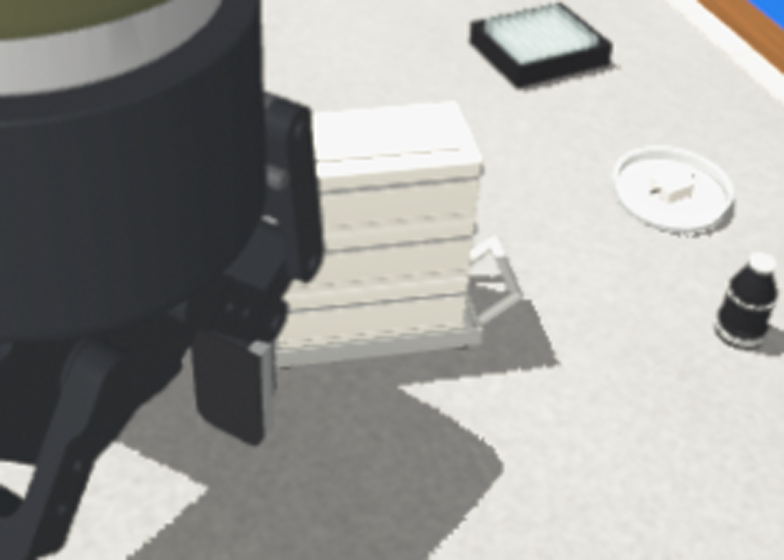

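View pics/top13.png

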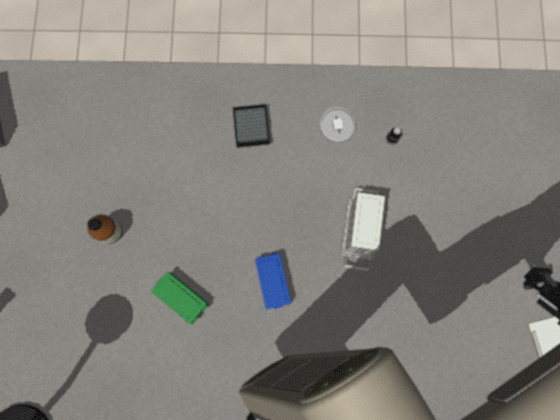

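All three cases are seated and the stack is straight, at (368,220) in the top view. The bystanders and decoys haven't moved, and the gripper is clear. Handing in.

```bash
python3 - <<'E'
from rig import *
print(ticket.job_done())
E
```

```text
the job is handed in; nothing more can be done
None
```

All three cases are stacked in the tray, heaviest at the bottom and lightest on top, and I handed the job in at about 39 s.

| Position in stack | Where it started on the bench | Hefted weight |
|---|---|---|
| Bottom | right of the tray in the top view | about 0.77 kg |
| Middle | far left in the top view | about 0.46 kg |
| Top | just left of the tray in the top view | about 0.19 kg, then 0.17 kg when lifted again |

- **Seating:** each upper case made contact at its seated height (46 mm above the one below), not 4 mm higher as it would if perched. The bottom case touched down at the tray floor.
- **Final pictures:** the stack is straight. In the top view the bottle, dish, objective, slide tray and the blue and green cases are where they started, and the gripper is clear of everything.
- **Limits of the checks:** the gripper hid part of the left end of the stack in the last side picture. Before each upper case went on, its latch looked about 1 mm off the one below; I corrected for this, and it was within the 4 mm play anyway.

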